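Sign out a test-gas canister and take off its valve cap

TASK

Sign out the gas canister that stands in the bench stand: turn the canister in its stand until its paper label faces the scanner's window squarely, and let it rest there a moment so that the code is read. Then unscrew its valve cap: flammable gases have left-hand threads and the others right-hand, and nothing outside tells which this is, so try the cap gently both ways rather than force it, and keep the label facing the scanner. Finish while holding the cap still in the gripper, lifted off and at least 6 cm above its place on the neck; do not put it down, and leave the other things on the bench where they are.

Things in the scene. Friction and masses are not known exactly. Their poses are not given: they have to be found in the camera images.
- canister: Aluminium cylinder 56 mm across, upright in the stand, which it cannot leave; it turns only about its vertical axis, stiffly (0.6 N m either way, no end) and stays where left. Origin on the axis at its underside, 12 mm above the bench; z up; +x points out through the middle of its label. Wall straight to 125 mm above the origin, then a low shoulder up to the neck at 130 mm.
- canister_grip (a point): On the canister's axis, 117 mm above its underside: a good height to grip its 56 mm wall from above, fingers either side of the cap. The seated cap's top is 40 mm above this point, the stand's collar ends 72 mm below it. Axes as the canister's.
- label (a point): Middle of the white paper bar-code label on the canister's wall, 28 mm from the axis, 84 mm above the underside; +x points straight out of it. The label covers a fifth of the way round, 62 mm tall; a 14 mm wide tongue of it runs up and over the shoulder, so it can be seen from above.
- cap_center (a point): Centre (half-way up, on the axis) of the valve cap: grey, ribbed, round, 40 mm across, 20 mm tall, 35 g. Seated, its centre is 147 mm above the canister's underside and its lower edge 12 mm above the edge of the wider shoulder: fingertips gripping it should be no more than 17 mm below its centre. Z up.
- stand: The bench stand, fixed: a round grey foot 124 mm across, 12 mm thick, and a split collar 74 mm across up to 57 mm above the bench round the canister, with a clamp screw on its -x side. Origin at the centre of its underside, on the canister's axis; z up.
- scanner_window (a point): Centre of the scanner's window, 66 mm above the bench. The scanner is a fixed grey box 46 mm deep, 72 mm wide, its top 95 mm above the bench, on a black foot 70 by 76 mm; its window, 10 to 14 cm from the canister's axis, looks along this point's -x, roughly at the canister.
- regulator: Bystander: a small brass pressure regulator with a round gauge, 110 by 70 by 40 mm, lying on the bench. Origin under its middle.
- reagent_bottle: Bystander: an amber glass bottle, 60 mm across and 115 mm tall. Origin at the centre of its underside.
- tip_box: Bystander: a white box of pipette tips with a clear lid, 87 by 122 by 74 mm. Origin at the centre of its underside.
- neck (a point): Foot of the neck under the cap, 130 mm above the canister's underside, on its axis. A quick thread of unknown hand: loosening, the cap turns with a light drag (under 0.1 N m), can be lifted straight off from 60 to 70 degrees and then meets an end stop. The other way it meets a dead stop within 15 degrees. Turned on against a stop, the cap takes the whole canister round with it.

How it is judged:
On the way, in this order (a step that is already met when the one before it is completed fails the run):
1. The label faces the scanner's window and the canister rests there, cap still on (y of scanner_window in the frame of canister between -0.036 and 0.036 m and x of scanner_window in the frame of canister above 0.05 m and angular speed of canister below 0.1 rad/s and z of cap_center in the frame of canister below 0.152 m), for 0.3 s.
2. The cap comes off the neck (z of cap_center in the frame of canister above 0.17 m and contact force between cap and the fingers above 0.5 N), for 0.1 s.
At the end, for the whole second after the job is handed in: The cap is held still by the fingers alone, its centre at least 50 mm above its seated place and clear of the canister; the canister's label still faces the scanner (the window lies within 48 mm either side of the line straight out of the label); the bystanders are within 30 mm of where they stood (z of cap_center in the frame of canister above 0.197 m and contact force between cap and the fingers above 0.5 N and contact force between cap and canister below 0.1 N and linear speed of cap below 0.03 m/s and y of scanner_window in the frame of canister between -0.048 and 0.048 m and x of scanner_window in the frame of canister above 0.05 m and distance of each of regulator, reagent_bottle, tip_box from where it was at the start of the episode below 0.03 m); the arm keeps its last pose, push and grip.
It fails at once if a bystander is knocked about (distance of any of regulator, reagent_bottle, tip_box from where it was at the start of the episode above 0.05 m).
It fails at once if the cap is dropped on the bench (height (world z) of cap_center below 0.12 m).
It also fails if it takes over 61 s, if anything falls off the work surface, if the arm or the gripper's body presses on something with over 40 N, if the wrist force passes 120 N, or if a joint passes its speed limit or range.

ROBOT

A 7-joint arm with a two-finger parallel gripper is mounted at the origin on the work surface. World frame = base frame: x ahead of the robot, y to its left, z up, the work surface at z = 0. Lengths are in m, angles in rad, forces in N, time in s.
With the tool pointing down it reaches from about 0.4 to 0.875 m from the base axis. Payload 19.3 kg.
Tool frame: the origin (TCP) lies at the very end of the fingers, on their centre line; the grasp point (between the pads) lies 19 mm behind it; y points along the fingers, x is the direction in which the jaws open and shut, and the axes are right-handed (so a half turn about y gives the same grasp; the last joint's range is limited). The gripper opens to 85 mm and grips with 20 to 120 N. Pads are 22 mm wide; open, the fingers measure 114 mm over their backs; the gripper's body (76 mm by 85 mm) begins 54 mm behind the grasp point. The pads swing forward as they close: fully open they stand 13 mm farther back than shut.
Start: joints at [-1.392, 0.521, -0.036, 1.599, 0.021, 1.021, -0.113], TCP at [0.154, 0.606, 0.231] pointing down, gripper open.
Joint ranges: [-2.91, 2.91], [-0.3, 2.13], [-1.5, 1.42], [0.17, 2.43], [-1.26, 4.41], [0.16, 1.93], [-2.52, 2.52]. Speed limits (rad/s): [1.89, 1.89, 2.39, 2.39, 3.01, 3.01, 3.01].

INTERFACE

Orientations are given as [roll, pitch, yaw] about the fixed x, y, z axes, in that order (R = Rz(yaw) Ry(pitch) Rx(roll)).
In Python, from workcell import bot gives the robot as it stands. The module is installed in compiled form; this text tells all that it offers.
- The arm moves only by the shell command python3 -m crank 'ROWS' [FORCE]. ROWS is JSON, a list of rows, each an object of numbers: "hand": the closure, from 0 (fully open) to 1 (shut); "dx", "dy", "dz": the shift along the tool's x, y, z in mm; "yaw": the turn about the tool's y in rad. In form: [{"hand": .., "dx": .., "dy": .., "dz": .., "yaw": ..}, ...]. A call has 1 to 12 rows; each row is the pose to reach, as a shift and turn from the pose commanded when the call began, along the tool's axes at that moment; what a row does not reach only later rows make up. A row lasts 1/12 s, in which the tool goes at most 41.7 mm and 7.16 degrees, less where a joint would pass 70% of its speed; a pose out of reach is approached as far as the arm can. A call with a gripper value outside its range is refused whole. The fingers move at their own pace and stop on an object; FORCE is the grip in N (left out, the last holds). Time passes only in rows, so rows that repeat a pose let the fingers close. It gives the time, the measured TCP pose, the force and the opening at its end, in the units of the state.
- bot.observe(): the state, without advancing time (a new reading comes with each control period).
- bot.grab_frame(name): name is "side" or "top" or "wrist"; returns the picture (420x560x3 uint8, red, green, blue); there is no depth.
- bot.camera_info(name): a dict with "fx", "fy", "cx", "cy" (pixels), "rvec" (rotation vector, rad) and "tvec" (3), from world to camera coordinates, as OpenCV has them. Camera axes: x right, y down, z forward; pixel columns grow to the right and rows downward; lengths in m; the calibration is good to about 2 mm. A picture is of the moment at which its call begins: read the wrist's pose just before it. camera_info takes no time and is no camera call; for the wrist camera it gives the pose at the moment of the call.
- bot.job_done(): hands the job in, once; it reports no verdict.
The state is a dict: "clock": time; "qpos": joint angles; "qd": joint speeds; "joint_efforts": joint torques, N m; "position": TCP position; "tool_rot": TCP orientation; "force": force on the tool from outside, world axes, zero at the start; "moment": the same for the moment, N m; "grip_width": finger opening in m.
Only numpy, scipy, OpenCV 4.12 (cv2) and the standard library are available. Lean on these libraries where they do the work, as an engineer would, in place of code of your own. Each camera call takes 0.05 s, during which the arm holds its last target.

## Working session

There is one attempt and no reset: what is moved stays moved. The work goes in short steps, Python scripts to look and compute and a shell command to move; the robot and the scene stay as the last step left them, time stands still between calls to the robot, and variables do not carry over. Pictures are saved under pics/ and viewed, and the job is handed in when it is done.

```bash
mkdir -p pics; cat > h.py <<'E'
from workcell import bot
import numpy as np, cv2
def snap(n,f):
    im=bot.grab_frame(n); cv2.imwrite('pics/'+f,im[:,:,::-1]); return im
def cam(n):
    c=bot.camera_info(n); R=cv2.Rodrigues(np.array(c['rvec'],float))[0]; return c,R,np.array(c['tvec'],float).ravel()
def ray(n,u,v,z,ci=None):
    c,R,t=ci or cam(n); d=R.T@np.array([(u-c['cx'])/c['fx'],(v-c['cy'])/c['fy'],1]); o=-R.T@t
    return o+d*(z-o[2])/d[2]
def proj(n,p):
    c,R,t=cam(n); q=R@np.array(p)+t; return c['fx']*q[0]/q[2]+c['cx'],c['fy']*q[1]/q[2]+c['cy']
def st():
    s=bot.observe(); print({k:np.round(s[k],3).tolist() for k in s})
E
python3 - <<'E'
from h import *
st()
snap('top','top0.png');snap('side','side0.png');snap('wrist','wrist0.png')
for n in('top','side','wrist'):
    c,R,t=cam(n);print(n,c,-R.T@t)
E
```

```text
{'clock': 0.0, 'qpos': [-1.392, 0.522, -0.036, 1.6, 0.021, 1.021, -0.113], 'qd': [-0.0, 0.002, -0.0, 0.0, 0.0, 0.002, -0.0], 'joint_efforts': [0.001, -92.71, 1.98, -36.992, 0.018, 0.008, -0.0], 'position': [0.154, 0.605, 0.231], 'tool_rot': [-1.571, 0.001, 1.322], 'force': [0.198, 0.379, -0.716], 'moment': [0.04, -0.044, 0.025], 'grip_width': 0.086}
top {'fx': 468.676214618952, 'fy': 468.676214618952, 'cx': 280.4899249094826, 'cy': 215.71959745966, 'rvec': array([ 2.15342068, -2.18511066,  0.10231343]), 'tvec': array([-0.04693542,  0.53149019,  1.41012839])} [ 0.39013296 -0.05910922  1.45514577]
side {'fx': 479.6792384093367, 'fy': 479.6792384093367, 'cx': 272.4966720296983, 'cy': 213.3240777270431, 'rvec': array([ 0.18378626, -2.75976428,  1.39874893]), 'tvec': array([0.48533365, 0.18787387, 1.07851892])} [0.39959164 0.81407786 0.78208195]
wrist {'fx': 296.5062958293086, 'fy': 296.5062958293086, 'cx': 278.4957289670301, 'cy': 210.68642576485664, 'rvec': array([-2.2713313 , -1.76651766, -0.27994316]), 'tvec': array([-0.62490389, -0.04038792,  0.38121456])} [0.07635759 0.62604992 0.3737534 ]
```

View pics/top0.png

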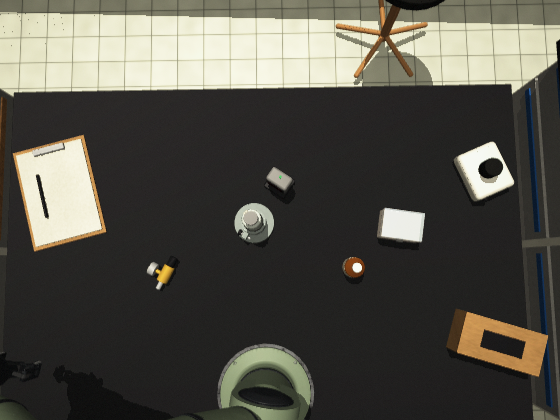

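View pics/side0.png

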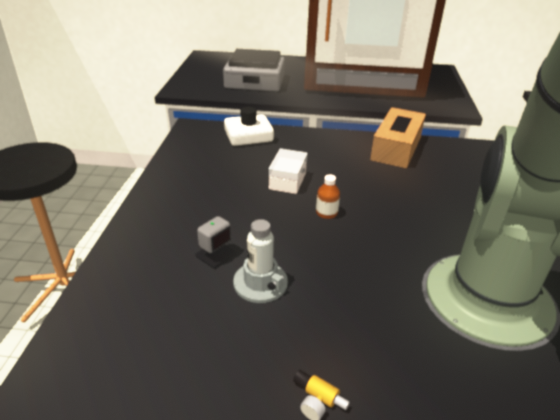

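View pics/wrist0.png

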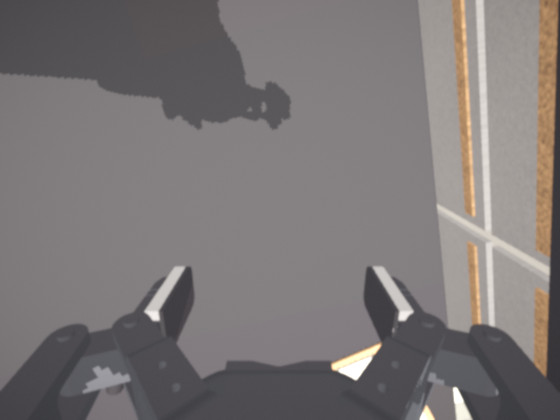

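```bash
python3 - <<'E'
import cv2
t=cv2.imread('pics/top0.png');s=cv2.imread('pics/side0.png')
cv2.imwrite('pics/top0c.png',cv2.resize(t[155:255,220:320],None,fx=6,fy=6,interpolation=cv2.INTER_CUBIC))
cv2.imwrite('pics/side0c.png',cv2.resize(s[205:305,190:310],None,fx=6,fy=6,interpolation=cv2.INTER_CUBIC))
from h import *
print(ray('top',251,219,.169),ray('top',254,223,.012))
E
```

```text
[0.50879545 0.02627129 0.169     ] [0.51073186 0.02752366 0.012     ]
```

View pics/top0c.png

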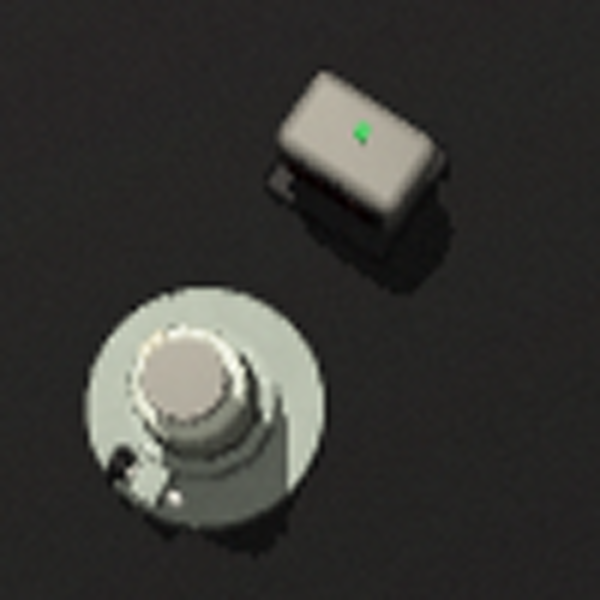

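View pics/side0c.png

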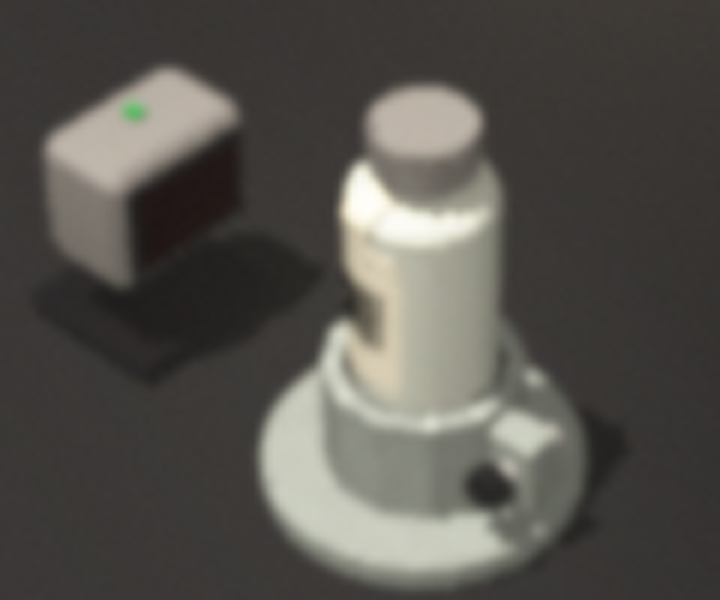

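```bash
python3 - <<'E'
from h import *
cr=[(325,72),(440,150),(395,215),(280,140)]
P=[ray('top',220+(u+.0)/6,155+v/6,.095)[:2] for u,v in cr]
print(np.round(P,3)); c=np.mean(P,0);print('c',c)
f=ray('top',220+206/6,155+406/6,.012);print('foot',f)
k=ray('top',220+183/6,155+378/6,.169);print('cap',k)
print('cap side',ray('side',190+424/6,205+122/6,.169))
ax=np.array([.510,.027])
# window direction: along short axis
e=(np.array(P[3])+P[2])/2; n=(e-c);print('window at',e,'normal az',np.degrees(np.arctan2(*n[::-1])), 'half',np.linalg.norm(n))
print('az axis->window',np.degrees(np.arctan2(*(e-ax)[::-1])),np.linalg.norm(e-ax))
for a in range(-20,100,10):
    d=np.radians(a);u=proj('side',[ax[0]+.028*np.cos(d),ax[1]+.028*np.sin(d),.12]);print(a,np.round([(u[0]-190)*6,(u[1]-205)*6]))
E
```

```text
[[ 0.668 -0.038]
 [ 0.629 -0.094]
 [ 0.597 -0.072]
 [ 0.635 -0.016]]
c [ 0.63231938 -0.05499877]
foot [0.51175013 0.02648423 0.012     ]
cap [0.51158416 0.02762724 0.169     ]
cap side [0.51300435 0.03031254 0.169     ]
window at [ 0.61599622 -0.04374475] normal az 145.41564051778295 half 0.019826712389053248
az axis->window -33.72022050983086 0.12743632425817886
-20 [365. 202.]
-10 [360. 210.]
0 [356. 218.]
10 [355. 227.]
20 [357. 235.]
30 [360. 244.]
40 [366. 252.]
50 [374. 259.]
60 [384. 265.]
70 [396. 270.]
80 [409. 274.]
90 [422. 276.]
```

```bash
python3 -m crank '[{"hand":0,"dx":-39,"dy":0,"dz":-40,"yaw":0},{"hand":0,"dx":-68,"dy":0,"dz":-70,"yaw":0},{"hand":0,"dx":-97,"dy":0,"dz":-100,"yaw":0},{"hand":0,"dx":-126,"dy":0,"dz":-130,"yaw":0},{"hand":0,"dx":-155,"dy":0,"dz":-160,"yaw":0},{"hand":0,"dx":-184,"dy":0,"dz":-190,"yaw":0},{"hand":0,"dx":-213,"dy":0,"dz":-220,"yaw":0},{"hand":0,"dx":-242,"dy":0,"dz":-250,"yaw":0},{"hand":0,"dx":-271,"dy":0,"dz":-280,"yaw":0},{"hand":0,"dx":-300,"dy":0,"dz":-310,"yaw":0},{"hand":0,"dx":-329,"dy":0,"dz":-340,"yaw":0},{"hand":0,"dx":-358,"dy":0,"dz":-370,"yaw":0}]' 80; python3 -c "
from h import *
st()"
```

```text
clock: 1.15
position: [0.4171, 0.1783, 0.2315]
tool_rot: [-1.571, -0.0, 1.322]
force: [1.1, 1.4, 0.2]
grip_width: 0.0853
{'clock': 1.15, 'qpos': [-0.645, 0.25, 0.132, 2.037, -0.043, 0.857, 0.833], 'qd': [0.883, 0.101, 0.288, -0.122, -0.104, 0.027, 1.221], 'joint_efforts': [-11.047, -63.461, 1.15, -29.337, 0.425, 0.187, -4.118], 'position': [0.417, 0.178, 0.231], 'tool_rot': [-1.571, -0.0, 1.322], 'force': [1.091, 1.42, 0.226], 'moment': [-0.016, -0.071, -0.003], 'grip_width': 0.085}
```

```bash
python3 -m crank '[{"hand":0,"dx":-29,"dy":0,"dz":-30,"yaw":0},{"hand":0,"dx":-57,"dy":0,"dz":-59,"yaw":0},{"hand":0,"dx":-85,"dy":0,"dz":-88,"yaw":0},{"hand":0,"dx":-113,"dy":0,"dz":-118,"yaw":0},{"hand":0,"dx":-113,"dy":0,"dz":-118,"yaw":0},{"hand":0,"dx":-113,"dy":0,"dz":-118,"yaw":0}]' 80; python3 -c "
from h import *
st();i=snap('wrist','w1.png')
for z,r in((.179,.02),(.149,.028)):
  print(proj('wrist',[.512,.028,z]))
st()"
```

```text
clock: 1.65
position: [0.5036, 0.0395, 0.231]
tool_rot: [-1.571, 0.001, 1.318]
force: [1.1, 1.4, 0.2]
grip_width: 0.0856
{'clock': 1.65, 'qpos': [-0.358, 0.338, 0.207, 1.919, -0.087, 0.893, 1.209], 'qd': [-0.05, -0.016, -0.035, 0.025, -0.002, -0.002, -0.026], 'joint_efforts': [4.572, -68.017, 7.432, -35.106, 0.271, -0.058, 0.843], 'position': [0.504, 0.04, 0.231], 'tool_rot': [-1.571, 0.001, 1.318], 'force': [1.059, 1.356, 0.158], 'moment': [-0.012, 0.035, -0.004], 'grip_width': 0.086}
(np.float64(263.2591425596362), np.float64(248.01826663012656))
(np.float64(265.09544146301874), np.float64(232.2262620212671))
{'clock': 1.7, 'qpos': [-0.361, 0.337, 0.205, 1.92, -0.087, 0.893, 1.208], 'qd': [-0.035, -0.011, -0.016, 0.011, -0.002, -0.0, -0.007], 'joint_efforts': [3.497, -67.99, 6.479, -34.482, 0.179, -0.033, 0.309], 'position': [0.503, 0.041, 0.231], 'tool_rot': [-1.57, 0.0, 1.32], 'force': [0.047, 0.798, -0.029], 'moment': [0.01, -0.007, 0.015], 'grip_width': 0.086}
```

View pics/w1.png

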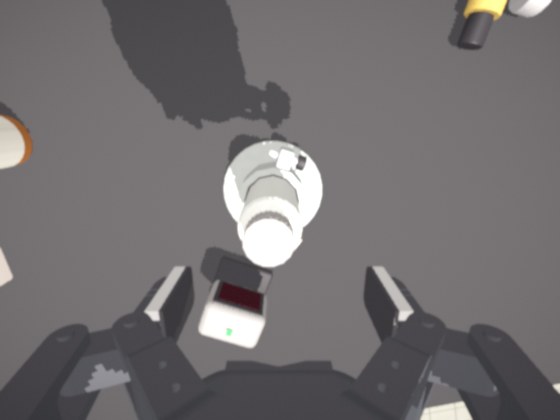

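```bash
python3 - <<'E'
import cv2
t=cv2.imread('pics/w1.png')
c=cv2.resize(t[130:280,205:335],None,fx=4,fy=4,interpolation=cv2.INTER_CUBIC)
cv2.imwrite('pics/w1c.png',c)
from h import *
ax=[.512,.028]
print(np.round(proj('wrist',ax+[.169]),1))
for a in range(-180,180,30):
    d=np.radians(a);u=proj('wrist',[ax[0]+.028*np.cos(d),ax[1]+.028*np.sin(d),.137]);print(a,np.round([(u[0]-205)*4,(u[1]-130)*4]))
E
```

```text
[263.9 242.3]
-180 [208. 265.]
-150 [148. 298.]
-120 [115. 354.]
-90 [118. 418.]
-60 [153. 471.]
-30 [210. 501.]
0 [276. 502.]
30 [333. 473.]
60 [368. 420.]
90 [370. 357.]
120 [337. 300.]
150 [278. 266.]
```

View pics/w1c.png

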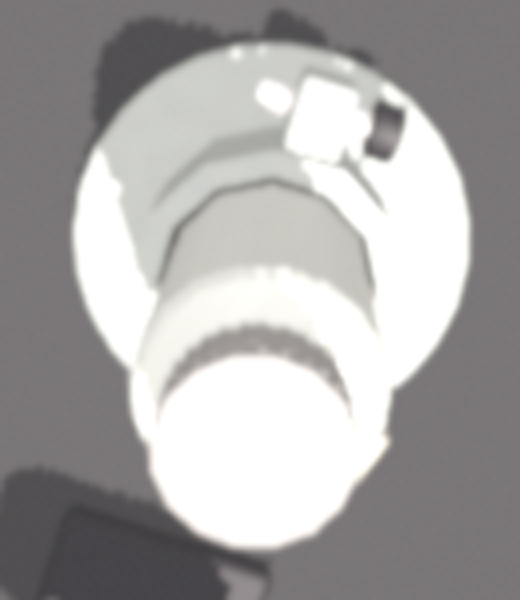

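```bash
python3 - <<'E'
from h import *
print(ray('wrist',268,242.5,.169))
# stand foot: crop spans x 75-470, y 42-~430(centre?) 
print(ray('wrist',205+272/4,130+235/4,.012))
s=bot.observe();print(s['position'],s['tool_rot'])
import math
y=s['tool_rot'][2]
for t in((.512,.028),(.511,.025)):
  d=np.array(t)-s['position'][:2]; print(d@[math.cos(y),math.sin(y)],d@[-math.sin(y),math.cos(y)])
E
```

```text
[0.5129139  0.03093485 0.169     ]
[0.5103638  0.03244487 0.012     ]
[0.50304345 0.04113928 0.23099622] [-1.57023013e+00  2.90946929e-04  1.32039365e+00]
-0.010510118517526083 -0.011933058274472528
-0.013664350773370798 -0.011707627850197647
```

```bash
python3 -m crank '[{"hand":0,"dx":-9,"dy":0,"dz":-12,"yaw":0},{"hand":0,"dx":-9,"dy":0,"dz":-12,"yaw":0},{"hand":0,"dx":-9,"dy":0,"dz":-12,"yaw":0}]' 80
```

```text
clock: 1.95
position: [0.5122, 0.0308, 0.2312]
tool_rot: [-1.57, -0.0, 1.323]
force: [0.1, -0.9, 0.1]
grip_width: 0.0854
```

```bash
python3 -m crank '[{"hand":0,"dx":-1.5,"dy":30,"dz":-0.5,"yaw":0},{"hand":0,"dx":-1.5,"dy":65,"dz":-0.5,"yaw":0},{"hand":0,"dx":-1.5,"dy":100,"dz":-0.5,"yaw":0},{"hand":0,"dx":-1.5,"dy":125,"dz":-0.5,"yaw":0},{"hand":0,"dx":-1.5,"dy":125,"dz":-0.5,"yaw":0},{"hand":0.2,"dx":-1.5,"dy":125,"dz":-0.5,"yaw":0},{"hand":0.3,"dx":-1.5,"dy":125,"dz":-0.5,"yaw":0},{"hand":0.3,"dx":-1.5,"dy":125,"dz":-0.5,"yaw":0}]' 80; python3 -c "
from h import *
st();i=snap('wrist','w2.png');snap('side','s2.png');
i=cv2.imread('pics/s2.png');cv2.imwrite('pics/s2c.png',cv2.resize(i[150:320,170:350],None,fx=4,fy=4))"
```

```text
clock: 2.62
position: [0.5135, 0.0289, 0.1081]
tool_rot: [-1.573, -0.001, 1.322]
force: [-0.3, -0.5, 0.4]
grip_width: 0.0597
{'clock': 2.617, 'qpos': [-0.294, 0.534, 0.164, 2.003, -0.146, 0.613, 1.289], 'qd': [0.003, -0.002, -0.001, 0.003, -0.001, -0.007, 0.003], 'joint_efforts': [-0.117, -78.643, 5.903, -24.488, 0.016, 0.036, -0.023], 'position': [0.513, 0.029, 0.108], 'tool_rot': [-1.573, -0.001, 1.322], 'force': [-0.276, -0.493, 0.422], 'moment': [-0.009, -0.007, 0.003], 'grip_width': 0.06}
```

View pics/w2.png

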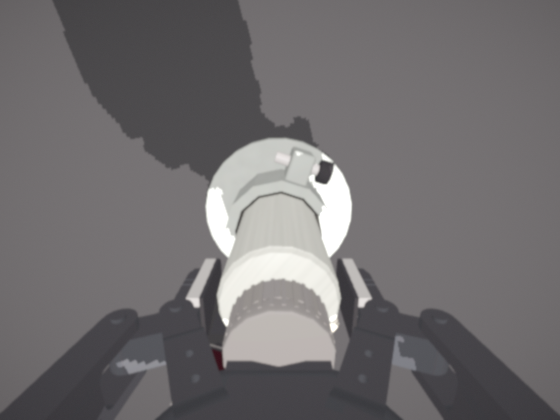

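View pics/s2c.png

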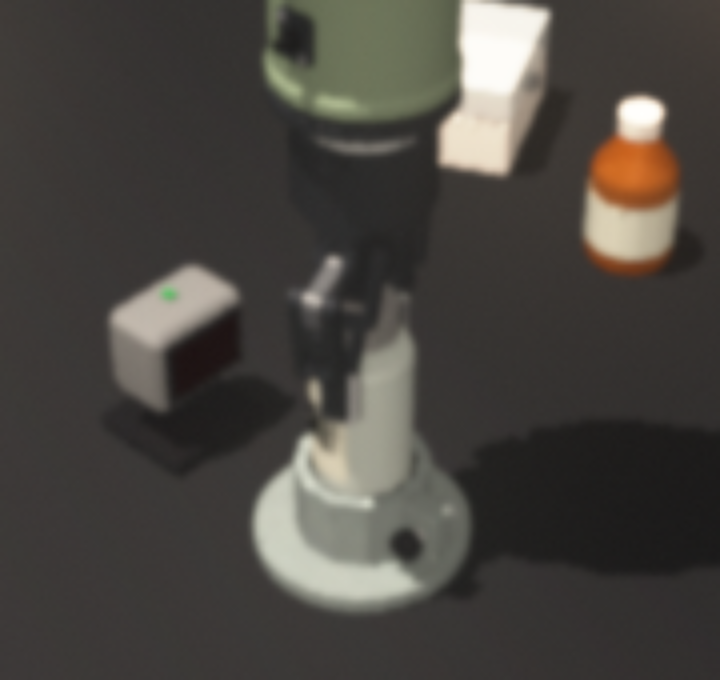

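```bash
python3 -m crank '[{"hand":0.6,"dx":0,"dy":3,"dz":0,"yaw":0},{"hand":0.6,"dx":0,"dy":3,"dz":0,"yaw":0},{"hand":0.6,"dx":0,"dy":3,"dz":0,"yaw":0},{"hand":0.6,"dx":0,"dy":3,"dz":0,"yaw":0.08},{"hand":0.6,"dx":0,"dy":3,"dz":0,"yaw":0.19},{"hand":0.6,"dx":0,"dy":3,"dz":0,"yaw":0.30},{"hand":0.6,"dx":0,"dy":3,"dz":0,"yaw":0.41},{"hand":0.6,"dx":0,"dy":3,"dz":0,"yaw":0.5},{"hand":0.6,"dx":0,"dy":3,"dz":0,"yaw":0.5}]' 90; python3 -c "
from h import *
st()"
```

```text
clock: 3.47
position: [0.514, 0.0289, 0.106]
tool_rot: [-1.572, -0.004, 0.816]
force: [-9.5, 1.7, 49.3]
grip_width: 0.0542
{'clock': 3.467, 'qpos': [-0.395, 0.554, 0.304, 2.009, -0.278, 0.614, 0.909], 'qd': [0.021, -0.003, -0.028, -0.002, 0.027, -0.003, 0.101], 'joint_efforts': [-0.461, -57.289, 7.364, -19.217, -0.42, -3.351, -1.851], 'position': [0.514, 0.029, 0.106], 'tool_rot': [-1.572, -0.004, 0.816], 'force': [-9.536, 1.706, 49.324], 'moment': [-0.18, 2.343, -0.622], 'grip_width': 0.054}
```

```bash
python3 -m crank '[{"hand":0.6,"dx":0,"dy":-2,"dz":0,"yaw":0},{"hand":0.6,"dx":0,"dy":-3,"dz":0,"yaw":0}]' 90; python3 -c "
from h import *
st();i=snap('wrist','w3.png')"
```

```text
clock: 3.63
position: [0.5138, 0.0289, 0.1066]
tool_rot: [-1.573, -0.002, 0.822]
force: [15.7, 1.6, -42.6]
grip_width: 0.0538
{'clock': 3.633, 'qpos': [-0.396, 0.552, 0.303, 2.009, -0.274, 0.616, 0.911], 'qd': [-0.004, -0.001, 0.003, -0.002, 0.007, 0.012, -0.005], 'joint_efforts': [-0.444, -96.347, 11.299, -23.637, 1.012, 4.915, 0.553], 'position': [0.514, 0.029, 0.107], 'tool_rot': [-1.573, -0.002, 0.822], 'force': [15.749, 1.578, -42.617], 'moment': [0.339, -3.42, -0.619], 'grip_width': 0.054}
```

View pics/w3.png

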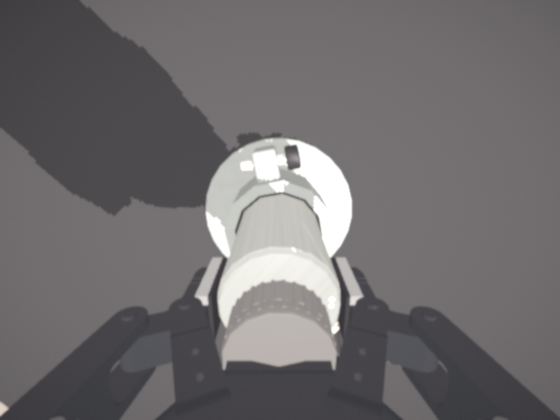

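```bash
python3 -m crank '[{"hand":0.6,"dx":0,"dy":1.4,"dz":0,"yaw":0.05},{"hand":0.6,"dx":0,"dy":1.4,"dz":0,"yaw":0.16},{"hand":0.6,"dx":0,"dy":1.4,"dz":0,"yaw":0.27},{"hand":0.6,"dx":0,"dy":1.4,"dz":0,"yaw":0.38},{"hand":0.6,"dx":0,"dy":1.4,"dz":0,"yaw":0.49},{"hand":0.6,"dx":0,"dy":1.4,"dz":0,"yaw":0.60},{"hand":0.6,"dx":0,"dy":1.4,"dz":0,"yaw":0.71},{"hand":0.6,"dx":0,"dy":1.4,"dz":0,"yaw":0.80},{"hand":0.6,"dx":0,"dy":1.4,"dz":0,"yaw":0.84},{"hand":0.6,"dx":0,"dy":1.4,"dz":0,"yaw":0.84},{"hand":0.6,"dx":0,"dy":1.4,"dz":0,"yaw":0.84}]' 90; python3 -c "
from h import *
st();i=snap('wrist','w4.png');snap('side','s4.png');
i=cv2.imread('pics/s4.png');cv2.imwrite('pics/s4c.png',cv2.resize(i[150:320,170:350],None,fx=4,fy=4))"
```

```text
clock: 4.6
position: [0.5141, 0.029, 0.1063]
tool_rot: [-1.569, -0.003, -0.019]
force: [1.4, 2.7, 15.1]
grip_width: 0.0537
{'clock': 4.6, 'qpos': [-0.558, 0.6, 0.535, 2.016, -0.497, 0.651, 0.285], 'qd': [0.007, -0.002, -0.005, 0.002, 0.002, -0.001, 0.006], 'joint_efforts': [0.22, -70.723, 12.952, -18.698, 0.842, 0.087, 0.366], 'position': [0.514, 0.029, 0.106], 'tool_rot': [-1.569, -0.003, -0.019], 'force': [1.405, 2.696, 15.116], 'moment': [0.335, 0.028, -0.627], 'grip_width': 0.054}
```

View pics/w4.png

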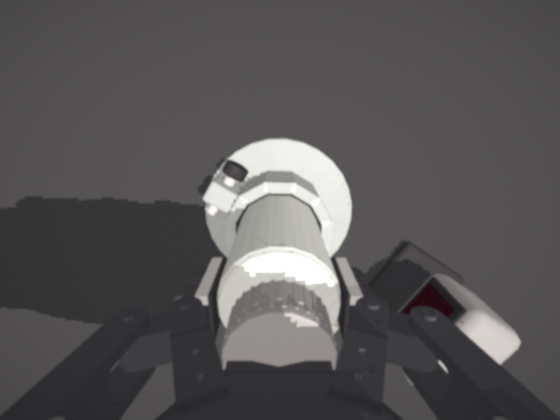

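View pics/s4c.png

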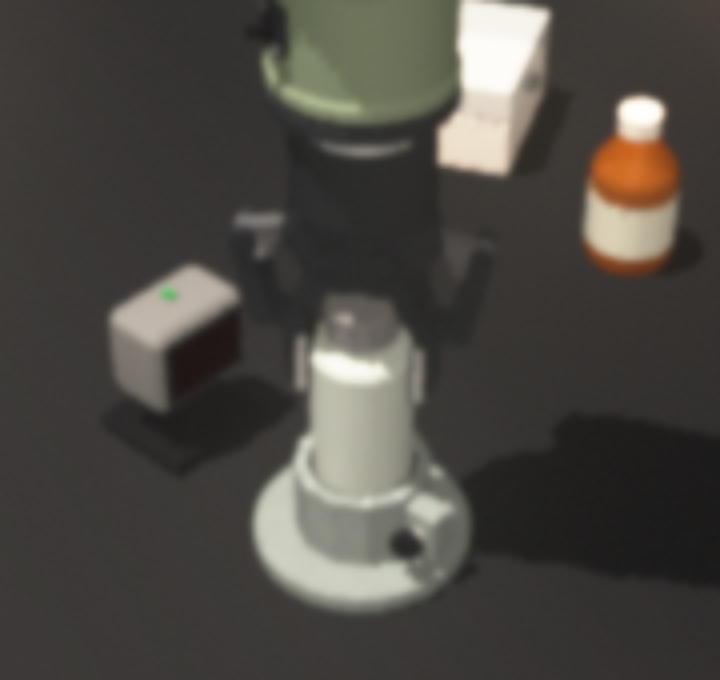

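```bash
python3 -m crank '[{"hand":0.3,"dx":0,"dy":0,"dz":0,"yaw":0},{"hand":0,"dx":0,"dy":0,"dz":0,"yaw":0},{"hand":0,"dx":0,"dy":0,"dz":0,"yaw":0},{"hand":0,"dx":0,"dy":-30,"dz":0,"yaw":0},{"hand":0,"dx":0,"dy":-65,"dz":0,"yaw":0},{"hand":0,"dx":0,"dy":-100,"dz":0,"yaw":0},{"hand":0,"dx":0,"dy":-130,"dz":0,"yaw":0},{"hand":0,"dx":14,"dy":-130,"dz":-37,"yaw":0},{"hand":0,"dx":28,"dy":-130,"dz":-74,"yaw":0},{"hand":0,"dx":42,"dy":-130,"dz":-111,"yaw":0},{"hand":0,"dx":56,"dy":-130,"dz":-148,"yaw":0},{"hand":0,"dx":56,"dy":-130,"dz":-160,"yaw":0}]' 20; python3 -c "
from h import *
i=snap('wrist','w5.png');st();i=cv2.imread('pics/w5.png')"
```

```text
clock: 5.7
position: [0.5665, -0.1381, 0.2352]
tool_rot: [-1.573, -0.001, -0.022]
force: [0.2, -0.2, 0.4]
grip_width: 0.0852
{'clock': 5.75, 'qpos': [-0.321, 0.533, 0.671, 1.738, -0.381, 1.004, 0.467], 'qd': [-0.067, -0.027, -0.011, 0.042, 0.002, -0.009, -0.068], 'joint_efforts': [-5.554, -75.534, 10.272, -36.786, -0.869, 0.316, 0.271], 'position': [0.565, -0.139, 0.235], 'tool_rot': [-1.573, -0.0, -0.024], 'force': [-2.222, -1.576, -1.573], 'moment': [-0.129, 0.108, 0.007], 'grip_width': 0.086}
```

View pics/w5.png

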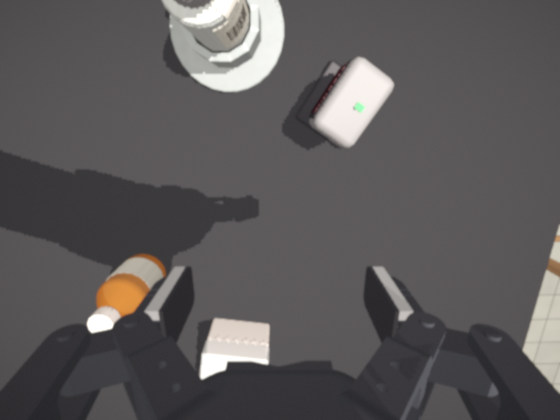

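```bash
python3 - <<'E'
from h import *
i=cv2.imread('pics/w5.png')[0:120,140:290]; cv2.imwrite('pics/w5c.png',cv2.resize(i,None,fx=5,fy=5,interpolation=cv2.INTER_CUBIC))
ax=(.5125,.029)
for z in(.137,.096,.065):
  print('axis',z,np.round([(proj('wrist',[*ax,z])[0]-140)*5,proj('wrist',[*ax,z])[1]*5]))
  for a in range(-110,40,10):
    d=np.radians(a);u=proj('wrist',[ax[0]+.028*np.cos(d),ax[1]+.028*np.sin(d),z]);print(a,np.round([(u[0]-140)*5,(u[1])*5]),end=' ')
  print()
# window check
for p in((372,60),(385,88),(345,145),(312,122)): print(np.round(ray('wrist',*p,.095),3))
E
```

```text
axis 0.137 [276. -98.]
-110 [229. 125.] -100 [264. 135.] -90 [298. 137.] -80 [332. 133.] -70 [364. 122.] -60 [394. 104.] -50 [421.  81.] -40 [444.  51.] -30 [462.  17.] -20 [474. -21.] -10 [481. -61.] 0 [ 482. -104.] 10 [ 476. -147.] 20 [ 464. -189.] 30 [ 446. -229.] 
axis 0.096 [343.   9.]
-110 [302. 194.] -100 [330. 202.] -90 [360. 204.] -80 [388. 200.] -70 [416. 191.] -60 [441. 176.] -50 [464. 157.] -40 [483. 132.] -30 [498. 104.] -20 [509.  73.] -10 [515.  39.] 0 [516.   4.] 10 [511. -31.] 20 [501. -66.] 30 [487. -98.] 
axis 0.065 [381.  69.]
-110 [343. 233.] -100 [369. 240.] -90 [395. 242.] -80 [420. 239.] -70 [445. 230.] -60 [467. 217.] -50 [488. 200.] -40 [505. 178.] -30 [519. 153.] -20 [529. 126.] -10 [534.  96.] 0 [535.  65.] 10 [531.  34.] 20 [522.   4.] 30 [509. -25.] 
[ 0.649 -0.017  0.095]
[ 0.662 -0.039  0.095]
[ 0.629 -0.088  0.095]
[ 0.598 -0.067  0.095]
```

View pics/w5c.png

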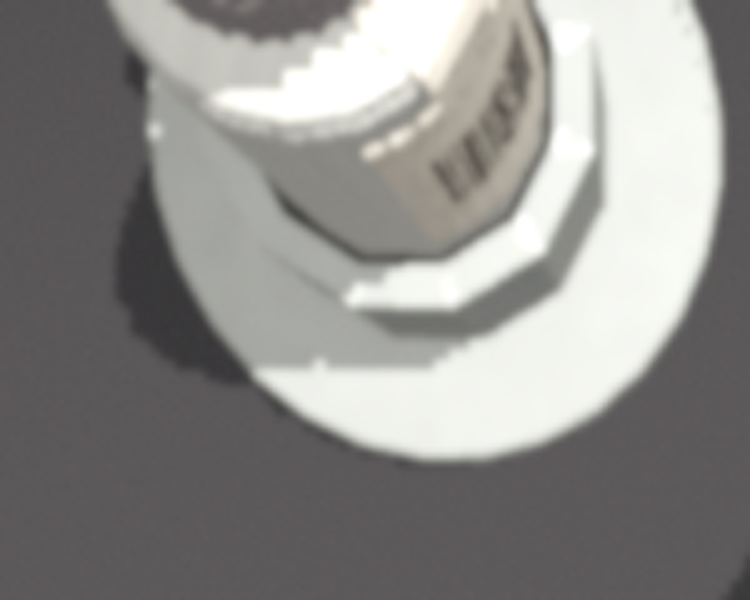

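```bash
python3 -m crank '[{"hand":0,"dx":-14,"dy":0,"dz":37,"yaw":0},{"hand":0,"dx":-28,"dy":0,"dz":74,"yaw":0},{"hand":0,"dx":-42,"dy":0,"dz":111,"yaw":0},{"hand":0,"dx":-56,"dy":0,"dz":148,"yaw":0},{"hand":0,"dx":-56.5,"dy":0,"dz":160,"yaw":0},{"hand":0,"dx":-56.5,"dy":0,"dz":160,"yaw":0},{"hand":0,"dx":-56.5,"dy":30,"dz":160,"yaw":0},{"hand":0,"dx":-56.5,"dy":60,"dz":160,"yaw":0},{"hand":0,"dx":-56.5,"dy":80,"dz":160,"yaw":0},{"hand":0.2,"dx":-56.5,"dy":85,"dz":160,"yaw":0},{"hand":0.4,"dx":-56.5,"dy":85,"dz":160,"yaw":0},{"hand":0.4,"dx":-56.5,"dy":85,"dz":160,"yaw":0}]' 20; python3 -c "
from h import *
i=snap('wrist','w6.png');st()"
```

```text
clock: 6.75
position: [0.5125, 0.0278, 0.1507]
tool_rot: [-1.571, -0.0, -0.019]
force: [-0.4, -0.0, -0.3]
grip_width: 0.0519
{'clock': 6.8, 'qpos': [-0.613, 0.534, 0.608, 1.99, -0.442, 0.748, 0.242], 'qd': [-0.005, -0.007, 0.002, 0.001, -0.003, -0.004, 0.002], 'joint_efforts': [0.356, -71.175, 13.418, -26.138, -0.015, -0.028, 0.03], 'position': [0.513, 0.028, 0.151], 'tool_rot': [-1.571, -0.001, -0.019], 'force': [0.426, -0.233, 0.286], 'moment': [-0.006, -0.001, 0.007], 'grip_width': 0.051}
```

View pics/w6.png

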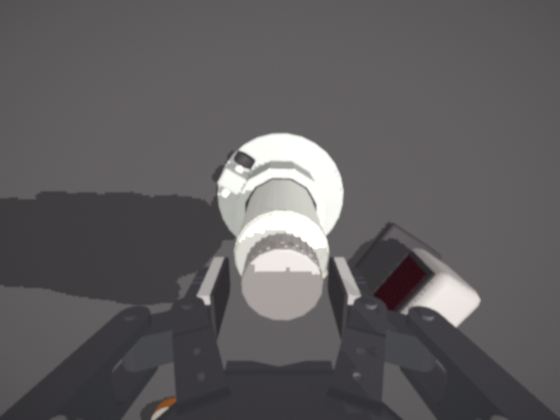

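```bash
python3 -m crank '[{"hand":0.4,"dx":0,"dy":4.5,"dz":1,"yaw":0},{"hand":0.6,"dx":0,"dy":4.5,"dz":1,"yaw":0},{"hand":0.8,"dx":0,"dy":4.5,"dz":1,"yaw":0},{"hand":0.8,"dx":0,"dy":4.5,"dz":1,"yaw":0},{"hand":0.8,"dx":0,"dy":4.5,"dz":1,"yaw":0}]' 25; python3 -c "
from h import *
st()"
```

```text
clock: 7.22
position: [0.5129, 0.0296, 0.1459]
tool_rot: [-1.57, -0.002, -0.018]
force: [5.3, 2.4, 4.3]
grip_width: 0.039
{'clock': 7.217, 'qpos': [-0.61, 0.542, 0.6, 1.994, -0.449, 0.737, 0.245], 'qd': [0.001, 0.002, -0.001, -0.002, -0.001, -0.001, -0.0], 'joint_efforts': [0.803, -70.661, 13.776, -21.974, 0.622, 1.279, -0.022], 'position': [0.513, 0.03, 0.146], 'tool_rot': [-1.57, -0.002, -0.018], 'force': [5.328, 2.414, 4.323], 'moment': [0.342, -0.985, 0.018], 'grip_width': 0.039}
```

Gripped. Try counter-clockwise (negative yaw) gently first.

```bash
python3 -m crank '[{"hand":0.8,"dx":0,"dy":0,"dz":0,"yaw":-0.06},{"hand":0.8,"dx":0,"dy":0,"dz":0,"yaw":-0.12},{"hand":0.8,"dx":0,"dy":0,"dz":0,"yaw":-0.12}]' 25; python3 -c "
from h import *
st()"
```

```text
clock: 7.47
position: [0.5127, 0.0292, 0.1458]
tool_rot: [-1.571, -0.001, 0.105]
force: [4.8, -1.8, 3.5]
grip_width: 0.0392
{'clock': 7.467, 'qpos': [-0.586, 0.533, 0.566, 1.993, -0.421, 0.73, 0.341], 'qd': [-0.013, 0.007, 0.021, 0.002, -0.028, 0.004, -0.088], 'joint_efforts': [-0.186, -71.76, 11.215, -22.598, 0.554, 1.487, 1.637], 'position': [0.513, 0.029, 0.146], 'tool_rot': [-1.571, -0.001, 0.105], 'force': [4.773, -1.79, 3.479], 'moment': [-0.217, -1.084, 0.001], 'grip_width': 0.039}
```

```bash
python3 -m crank '[{"hand":0.8,"dx":0,"dy":0,"dz":0,"yaw":-0.06},{"hand":0.8,"dx":0,"dy":0,"dz":0,"yaw":-0.1},{"hand":0.8,"dx":0,"dy":0,"dz":0,"yaw":-0.1}]' 25; python3 -c "
from h import *
st()"; python3 -m crank '[{"hand":0.8,"dx":0,"dy":0,"dz":0,"yaw":-0.06},{"hand":0.8,"dx":0,"dy":0,"dz":0,"yaw":-0.1},{"hand":0.8,"dx":0,"dy":0,"dz":0,"yaw":-0.1}]' 25; python3 -c "
from h import *
st()"
```

```text
clock: 7.72
position: [0.5126, 0.029, 0.1457]
tool_rot: [-1.571, -0.001, 0.202]
force: [5.1, -2.6, 3.6]
grip_width: 0.0387
{'clock': 7.717, 'qpos': [-0.567, 0.526, 0.539, 1.992, -0.399, 0.726, 0.417], 'qd': [-0.009, 0.003, 0.012, 0.001, -0.015, 0.004, -0.052], 'joint_efforts': [-0.743, -72.047, 10.181, -23.011, 0.175, 1.496, 1.239], 'position': [0.513, 0.029, 0.146], 'tool_rot': [-1.571, -0.001, 0.202], 'force': [5.138, -2.562, 3.613], 'moment': [-0.476, -0.983, -0.024], 'grip_width': 0.039}
clock: 7.97
position: [0.5125, 0.0286, 0.1457]
tool_rot: [-1.572, -0.001, 0.302]
force: [4.4, -4.5, 3.2]
grip_width: 0.0387
{'clock': 7.967, 'qpos': [-0.548, 0.52, 0.511, 1.992, -0.376, 0.721, 0.495], 'qd': [-0.008, 0.003, 0.013, 0.002, -0.015, 0.001, -0.05], 'joint_efforts': [-2.242, -72.923, 8.336, -23.719, -0.272, 1.661, 1.389], 'position': [0.513, 0.029, 0.146], 'tool_rot': [-1.572, -0.001, 0.302], 'force': [4.363, -4.46, 3.196], 'moment': [-1.052, -0.986, -0.133], 'grip_width': 0.039}
```

```bash
python3 -m crank '[{"hand":0.8,"dx":0,"dy":0,"dz":0,"yaw":-0.06},{"hand":0.8,"dx":0,"dy":0,"dz":0,"yaw":-0.1},{"hand":0.8,"dx":0,"dy":0,"dz":0,"yaw":-0.1}]' 25; python3 -c "
from h import *
st();snap('wrist','w7.png')"
```

```text
clock: 8.22
position: [0.5124, 0.0286, 0.1456]
tool_rot: [-1.572, -0.0, 0.401]
force: [4.3, -4.5, 1.8]
grip_width: 0.0386
{'clock': 8.217, 'qpos': [-0.528, 0.514, 0.483, 1.991, -0.354, 0.718, 0.573], 'qd': [-0.008, 0.002, 0.013, -0.001, -0.015, 0.003, -0.052], 'joint_efforts': [-2.275, -73.273, 7.8, -24.258, -0.196, 1.459, 1.55], 'position': [0.512, 0.029, 0.146], 'tool_rot': [-1.572, -0.0, 0.401], 'force': [4.348, -4.511, 1.823], 'moment': [-0.963, -0.842, -0.296], 'grip_width': 0.039}
```

View pics/w7.png

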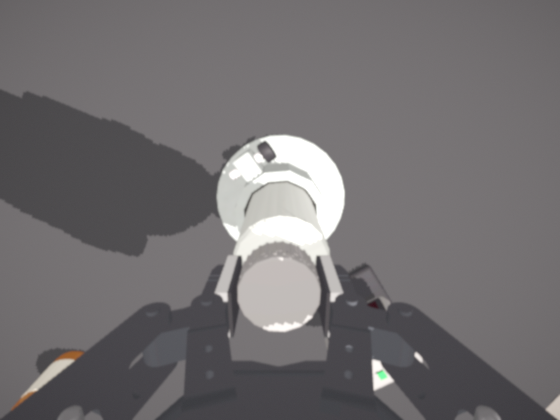

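```bash
python3 -m crank '[{"hand":0.8,"dx":0,"dy":0,"dz":0,"yaw":0.1},{"hand":0.8,"dx":0,"dy":0,"dz":0,"yaw":0.2},{"hand":0.8,"dx":0,"dy":0,"dz":0,"yaw":0.2}]' 25; python3 -c "
from h import *
s=bot.observe();print(s['moment'])"; python3 -m crank '[{"hand":0.8,"dx":0,"dy":0,"dz":0,"yaw":0.1},{"hand":0.8,"dx":0,"dy":0,"dz":0,"yaw":0.2},{"hand":0.8,"dx":0,"dy":0,"dz":0,"yaw":0.2}]' 25; python3 -c "
from h import *
s=bot.observe();print(s['moment'])"; python3 -m crank '[{"hand":0.8,"dx":0,"dy":0,"dz":0,"yaw":0.1},{"hand":0.8,"dx":0,"dy":0,"dz":0,"yaw":0.1}]' 25; python3 -c "
from h import *
s=bot.observe();print(s['moment'])"
```

```text
clock: 8.52
position: [0.5125, 0.0294, 0.1456]
tool_rot: [-1.571, -0.001, 0.195]
force: [4.1, -0.5, 5.3]
grip_width: 0.0388
[-0.15775365 -0.89882197 -0.04420393]
clock: 8.77
position: [0.5128, 0.0297, 0.1457]
tool_rot: [-1.571, -0.001, -0.004]
force: [5.6, 0.3, 6.6]
grip_width: 0.0382
[ 0.04905137 -1.16490353 -0.02240669]
clock: 8.93
position: [0.5129, 0.0298, 0.1457]
tool_rot: [-1.571, -0.002, -0.103]
force: [5.5, 1.4, 5.0]
grip_width: 0.0389
[ 0.18969042 -1.30577911 -0.06763143]
```

```bash
for i in 1; do python3 -m crank '[{"hand":0.8,"dx":0,"dy":0,"dz":0,"yaw":0.1},{"hand":0.8,"dx":0,"dy":0,"dz":0,"yaw":0.1}]' 25; done; python3 -c "
from h import *
s=bot.observe();print(s['moment'])";python3 -m crank '[{"hand":0.8,"dx":0,"dy":0,"dz":0,"yaw":0.1},{"hand":0.8,"dx":0,"dy":0,"dz":0,"yaw":0.1}]' 25;  python3 -c "
from h import *
s=bot.observe();print(s['moment'])";python3 -m crank '[{"hand":0.8,"dx":0,"dy":0,"dz":0,"yaw":0.1},{"hand":0.8,"dx":0,"dy":0,"dz":0,"yaw":0.1}]' 25;  python3 -c "
from h import *
s=bot.observe();print(s['moment']);snap('wrist','w8.png')"
```

```text
clock: 9.1
position: [0.5131, 0.0298, 0.1458]
tool_rot: [-1.57, -0.002, -0.203]
force: [6.2, 1.5, 6.7]
grip_width: 0.0386
[ 0.20516242 -1.45149419 -0.09981518]
clock: 9.27
position: [0.5132, 0.0298, 0.1458]
tool_rot: [-1.57, -0.002, -0.303]
force: [5.7, 0.6, 6.7]
grip_width: 0.0383
[ 0.21830031 -1.55883346  0.00803384]
clock: 9.43
position: [0.5132, 0.0297, 0.1458]
tool_rot: [-1.57, -0.002, -0.403]
force: [7.3, 1.3, 6.5]
grip_width: 0.0388
[ 0.13742911 -1.65748755 -0.04418376]
```

View pics/w8.png

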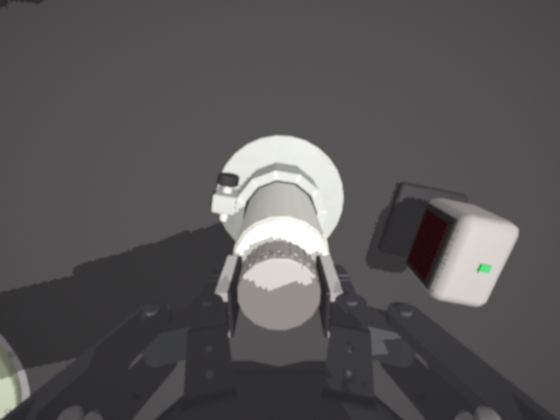

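```bash
M='from h import *
s=bot.observe();print(s["moment"],s["qpos"][6])'; python3 -m crank '[{"hand":0.8,"dx":0,"dy":0,"dz":0,"yaw":0.1},{"hand":0.8,"dx":0,"dy":0,"dz":0,"yaw":0.2},{"hand":0.8,"dx":0,"dy":0,"dz":0,"yaw":0.2}]' 25; python3 -c "$M";python3 -m crank '[{"hand":0.8,"dx":0,"dy":0,"dz":0,"yaw":0.1},{"hand":0.8,"dx":0,"dy":0,"dz":0,"yaw":0.2},{"hand":0.8,"dx":0,"dy":0,"dz":0,"yaw":0.2}]' 25;  python3 -c "$M";python3 -m crank '[{"hand":0.8,"dx":0,"dy":0,"dz":0,"yaw":0.1},{"hand":0.8,"dx":0,"dy":0,"dz":0,"yaw":0.1}]' 25;  python3 -c "$M"
```

```text
clock: 9.73
position: [0.5135, 0.0297, 0.1459]
tool_rot: [-1.569, -0.002, -0.604]
force: [9.2, 0.3, 6.6]
grip_width: 0.0388
[ 0.11243852 -1.95218738  0.03082042] -0.20699644071925044
clock: 9.98
position: [0.5136, 0.0296, 0.1459]
tool_rot: [-1.569, -0.002, -0.804]
force: [10.5, 0.2, 6.3]
grip_width: 0.0394
[-0.00952041 -2.13005168  0.04210771] -0.36060453935457465
clock: 10.15
position: [0.5137, 0.0295, 0.1459]
tool_rot: [-1.569, -0.002, -0.903]
force: [10.5, 0.8, 5.3]
grip_width: 0.039
[ 0.05093385 -2.15482724  0.02209616] -0.43688034046056784
```

```bash
M='from h import *
s=bot.observe();print(s["moment"],s["qpos"][6])'; python3 -m crank '[{"hand":0.8,"dx":0.9,"dy":0,"dz":1.2,"yaw":0.1},{"hand":0.8,"dx":0.9,"dy":0,"dz":1.2,"yaw":0.1}]' 25; python3 -c "$M";python3 -m crank '[{"hand":0.8,"dx":0,"dy":0,"dz":0,"yaw":0.1},{"hand":0.8,"dx":0,"dy":0,"dz":0,"yaw":0.1}]' 25;  python3 -c "$M";python3 -m crank '[{"hand":0.8,"dx":0,"dy":0,"dz":0,"yaw":0.05},{"hand":0.8,"dx":0,"dy":0,"dz":0,"yaw":0.05}]' 25;  python3 -c "$M"
```

```text
clock: 10.32
position: [0.514, 0.0295, 0.1455]
tool_rot: [-1.571, -0.0, -1.003]
force: [4.3, 0.8, 6.2]
grip_width: 0.0386
[ 0.05295058 -1.03998914 -0.03001446] -0.5134838064914072
clock: 10.48
position: [0.5141, 0.0294, 0.1455]
tool_rot: [-1.57, -0.001, -1.102]
force: [4.4, -0.0, 7.0]
grip_width: 0.0387
[-0.00617578 -1.07669794  0.00800784] -0.589817201115398
clock: 10.65
position: [0.5141, 0.0295, 0.1456]
tool_rot: [-1.57, -0.001, -1.149]
force: [5.4, 1.2, 5.2]
grip_width: 0.0389
[ 0.02135099 -1.1358839   0.03705835] -0.6260333787266887
```

```bash
python3 -m crank '[{"hand":0.8,"dx":0,"dy":-2,"dz":0,"yaw":0},{"hand":0.8,"dx":0,"dy":-4,"dz":0,"yaw":0},{"hand":0.8,"dx":0,"dy":-4,"dz":0,"yaw":0}]' 25; python3 -c "
from h import *
st();snap('wrist','w9.png');snap('side','s9.png');
i=cv2.imread('pics/s9.png');cv2.imwrite('pics/s9c.png',cv2.resize(i[180:320,180:350],None,fx=4,fy=4))"
```

```text
clock: 10.9
position: [0.5139, 0.0293, 0.1496]
tool_rot: [-1.57, -0.001, -1.146]
force: [5.7, -1.6, 0.6]
grip_width: 0.0387
{'clock': 10.9, 'qpos': [-0.8, 0.658, 0.915, 1.996, -0.707, 0.841, -0.629], 'qd': [0.0, 0.003, -0.003, 0.002, -0.005, -0.005, 0.001], 'joint_efforts': [-1.152, -72.549, 20.134, -21.573, 0.464, 1.947, -0.094], 'position': [0.514, 0.029, 0.15], 'tool_rot': [-1.57, -0.001, -1.146], 'force': [5.662, -1.565, 0.582], 'moment': [-0.323, -1.264, 0.03], 'grip_width': 0.039}
```

View pics/w9.png

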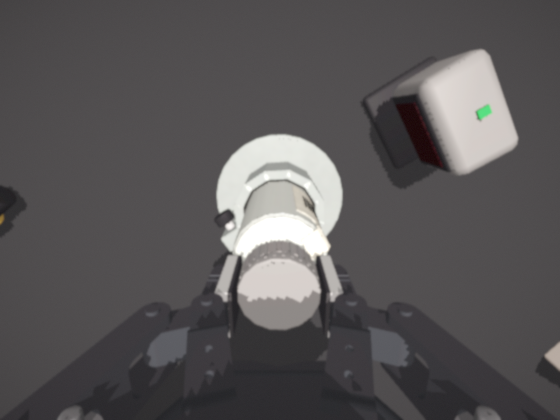

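View pics/s9c.png

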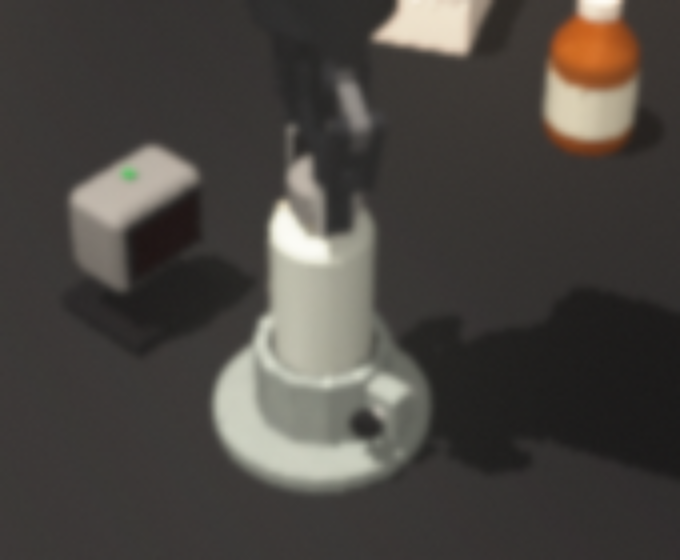

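```bash
python3 -m crank '[{"hand":0.9,"dx":0,"dy":-3,"dz":0,"yaw":0},{"hand":0.9,"dx":0,"dy":-6,"dz":0,"yaw":0},{"hand":0.9,"dx":0,"dy":-10,"dz":0,"yaw":0},{"hand":0.9,"dx":0,"dy":-10,"dz":0,"yaw":0}]' 40; python3 -c "
from h import *
st();snap('wrist','w10.png')"
```

```text
clock: 11.33
position: [0.5131, 0.0295, 0.1596]
tool_rot: [-1.572, 0.001, -1.146]
force: [-0.4, -0.4, -0.2]
grip_width: 0.0383
{'clock': 11.333, 'qpos': [-0.813, 0.645, 0.933, 1.989, -0.69, 0.862, -0.643], 'qd': [0.005, 0.007, -0.009, 0.007, -0.015, -0.011, 0.002], 'joint_efforts': [-0.297, -71.688, 21.313, -25.569, 0.209, 0.18, -0.134], 'position': [0.513, 0.029, 0.16], 'tool_rot': [-1.572, 0.001, -1.146], 'force': [-0.415, -0.386, -0.165], 'moment': [0.032, 0.037, -0.007], 'grip_width': 0.038}
```

View pics/w10.png

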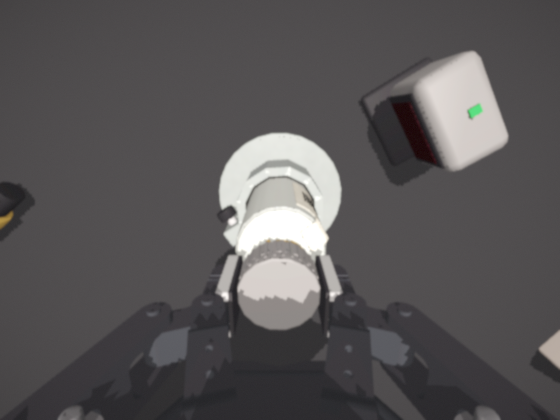

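```bash
python3 -m crank '[{"hand":0.9,"dx":0,"dy":-10,"dz":0,"yaw":0},{"hand":0.9,"dx":0,"dy":-25,"dz":0,"yaw":0},{"hand":0.9,"dx":0,"dy":-40,"dz":0,"yaw":0},{"hand":0.9,"dx":0,"dy":-55,"dz":0,"yaw":0},{"hand":0.9,"dx":0,"dy":-68,"dz":0,"yaw":0},{"hand":0.9,"dx":0,"dy":-75,"dz":0,"yaw":0},{"hand":0.9,"dx":0,"dy":-78,"dz":0,"yaw":0},{"hand":0.9,"dx":0,"dy":-78,"dz":0,"yaw":0},{"hand":0.9,"dx":0,"dy":-78,"dz":0,"yaw":0}]' 40; python3 -c "
from h import *
st();snap('wrist','w11.png')
i=cv2.imread('pics/w11.png')[140:320,180:380];cv2.imwrite('pics/w11c.png',cv2.resize(i,None,fx=3,fy=3))
for a in range(-100,40,10):
    d=np.radians(a);print(a,[np.round((np.array(proj('wrist',[.513+.028*np.cos(d),.0293+.028*np.sin(d),z]))-[180,140])*3).tolist() for z in(.137,.096)])
snap('side','s11.png');snap('top','t11.png')"
```

```text
clock: 12.13
position: [0.5134, 0.0297, 0.237]
tool_rot: [-1.571, 0.0, -1.148]
force: [0.3, 0.8, -0.2]
grip_width: 0.0386
{'clock': 12.133, 'qpos': [-0.902, 0.554, 1.056, 1.915, -0.57, 1.012, -0.738], 'qd': [0.006, 0.006, -0.005, 0.003, -0.004, -0.003, -0.0], 'joint_efforts': [-0.228, -65.207, 20.809, -31.646, 0.107, 0.095, -0.054], 'position': [0.513, 0.03, 0.237], 'tool_rot': [-1.571, 0.0, -1.148], 'force': [0.293, 0.801, -0.223], 'moment': [0.034, -0.052, 0.002], 'grip_width': 0.039}
-100 [[377.0, 266.0], [366.0, 221.0]]
-90 [[386.0, 252.0], [374.0, 209.0]]
-80 [[392.0, 237.0], [379.0, 195.0]]
-70 [[395.0, 221.0], [382.0, 182.0]]
-60 [[395.0, 205.0], [382.0, 167.0]]
-50 [[393.0, 189.0], [380.0, 153.0]]
-40 [[387.0, 174.0], [375.0, 140.0]]
-30 [[379.0, 159.0], [367.0, 127.0]]
-20 [[368.0, 147.0], [358.0, 116.0]]
-10 [[355.0, 136.0], [346.0, 107.0]]
0 [[339.0, 127.0], [333.0, 99.0]]
10 [[323.0, 122.0], [319.0, 94.0]]
20 [[306.0, 119.0], [304.0, 92.0]]
30 [[288.0, 119.0], [289.0, 92.0]]
```

View pics/w11.png

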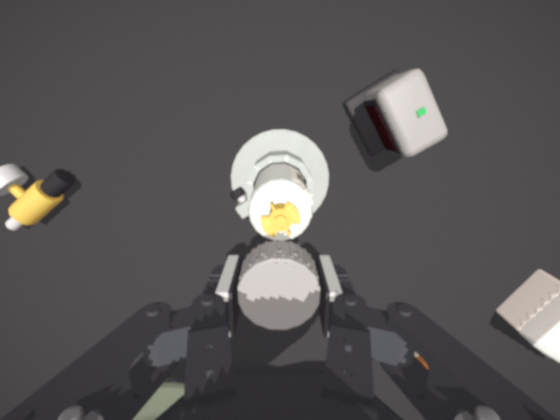

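View pics/w11c.png

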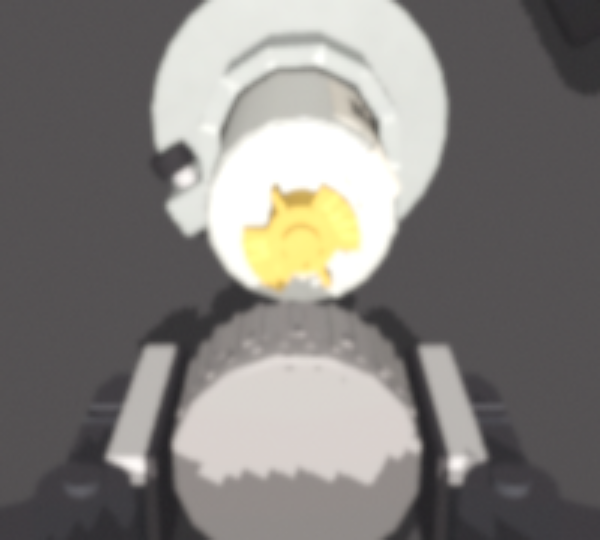

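View pics/s11.png

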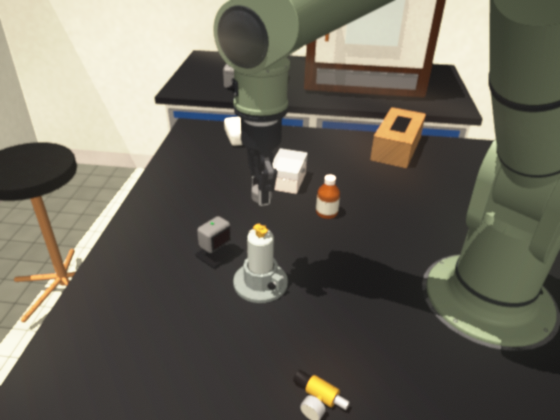

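View pics/t11.png

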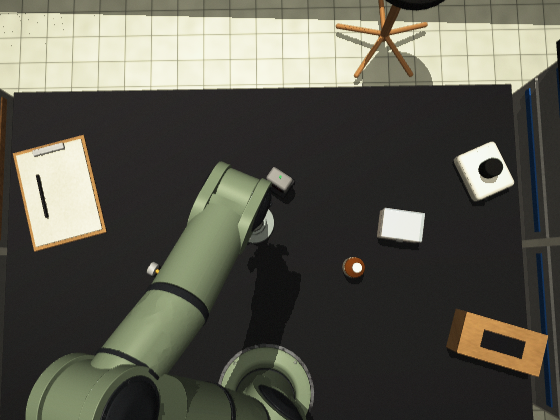

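```bash
python3 -c "
from h import *
st();print(bot.job_done())"
```

```text
{'clock': 12.283, 'qpos': [-0.902, 0.554, 1.056, 1.915, -0.57, 1.012, -0.738], 'qd': [0.001, -0.0, 0.001, -0.004, 0.0, 0.002, -0.002], 'joint_efforts': [-0.118, -64.326, 20.29, -31.14, 0.016, 0.003, 0.007], 'position': [0.513, 0.029, 0.237], 'tool_rot': [-1.572, 0.0, -1.148], 'force': [0.795, -0.217, -0.783], 'moment': [-0.021, -0.047, 0.007], 'grip_width': 0.038}
the job is handed in; nothing more can be done
None
```

The canister is signed out: its label faces the scanner, the valve cap is off and held in the gripper, and the job was handed in at 12.3 s. The hand-in gave no verdict, so what follows is from my own measurements.

- **Label:** I turned the canister about 77° clockwise. The label then pointed at about −37° in the bench frame, and the window lies at about −34°. It rested there while I moved away to look.
- **Cap:** I gripped the cap with 25 N and tried it both ways. Counter-clockwise, the resistance grew to about 0.3 N m by 24°. Clockwise it turned with almost none, so the thread is left-hand. I turned it about 65° clockwise from the start, and it lifted straight off with no load.
- **Last checks:**
    - The cap is held still, with a finger opening of 38 mm at a 40 N grip.
    - It is about 9 cm above its seat, and the bare brass neck is visible below.
    - The label reads about −36° to −45°, inside the final limit of roughly ±23° around the window. It was only partly in view, so this is less certain than the first reading.
    - The bottle and tip box had not visibly moved in the side and top views. The side view shows the same for the regulator, which the arm mostly hid from above.

**Disagreements:** The measured moment about the vertical had the opposite sign to what I expected while I was turning the canister, so I judged the thread's hand by how the resistance changed, not by its sign. The gripper also pushed and pulled on the canister with 40–50 N vertically during the turn. That is below the 120 N wrist limit, and I eased it before going on.

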